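Clip the tool caddy to the bench's snap hook

TASK

Pick up the wooden tool caddy by its bar handle and clip it to the bench anchor: push its steel ring gently against the hook's red sprung gate until the gate snaps shut behind it, and press the ring home against the back of the hook with about 10 N, no more than 20 N. Keep the caddy level, leave the other things on the bench alone, and let go with the caddy clipped and standing flat on the bench.

Things in the scene. Friction and masses are not known exactly. Their poses are not given: they have to be found in the camera images.
- caddy: Sizes in mm. Loose wooden tote, 0.5 to 0.8 kg with the pots fixed in it: 120 long (own x), 100 wide (y), side walls 50 high; end boards 50 wide at x = +-56 rise to 98 and carry the handle. Origin: centre of its underside; z up, +x towards the steel D-ring on its front end board.
- grip (a point): (mm) Centre of the caddy's square bar handle, 87 above its underside: dark wood, 104 long along the caddy's x, 20 wide (y), 18 high. Straddle it from above, fingers closing along the caddy's y. 60 mm either side of the handle nothing in the caddy stands higher than 50.
- ring_bar (a point): (mm) Middle of the D-ring's upright outer bar, 8 diameter: 105 ahead of the caddy's origin along its x, 55 above its underside. Axes as the caddy's. The ring stands upright in the caddy's xz plane: legs at heights 29 and 81, bar straight from 39 to 71, 37 clear between bar and board.
- anchor: (mm) Steel base plate fixed to the bench, 120 (x) x 80 (y) x 12; origin: centre of its underside. On it a blue block (50 x 44, top at 66, wing knob to 84) carries a level steel snap hook of 8 mm wire, its mouth facing the anchor's -x. Push the ring in along +x, caddy's +x along anchor's +x.
- mouth (a point): (mm) Nominal centre of the shut gate: anchor x = -75, y = 0, height 55; fixed to the anchor, same axes. Block, hook and gate are clamped in a slot, together up to 12 nearer or farther along x than this point; this is not measured: feel for it. Sideways exact. Fixed nose wall along y = -16.5, 8 thick, its tip turned in to y = -12.5, 10 ahead of the gate; bar's centre may enter at y -4 to +3.
- gate (a joint): (mm) Red gate, 8 thick, hinged at y = +21.5, tip y = -3.5: 0 shut, grows inwards to 1.25 rad; 0.3 to 0.8 before it slips off the bar and snaps shut. From the real gate line the bar's centre touches it at -8, frees it 10 to 20 beyond, meets the hook's back at 22. Push rises from 3 to 6-10 N, drops at the snap, climbs steeply at the back.
- mug: White mug, 76 diameter, 85 high, bystander; origin under its centre.
- bowl: Steel bowl, 120 diameter, 50 high, bystander; origin under its centre.
- sanding_block: Cork sanding block 100 x 60 x 35, bystander; origin under its centre.
- dust_brush: Hand brush lying on the bench, about 200 mm long, bystander; origin under its middle.

How it is judged:
On the way, in this order (a step that is already met when the one before it is completed fails the run):
1. the caddy's ring, pressing on the hook, has pushed the gate open by more than 0.15 rad (value of joint gate above 0.15 rad and contact force between caddy and anchor above 1 N and distance between ring_bar and mouth below 0.04 m), for 0.05 s.
2. the gate has snapped shut behind the ring, which is pressed home: gate under 0.03 rad, over 5.5 N on the hook, the bar -7 to +6 mm sideways of the mouth's centre (value of joint gate below 0.03 rad and contact force between caddy and anchor above 5.5 N and y of ring_bar in the frame of anchor between -0.007 and 0.006 m), for 0.1 s.
At the end, for the whole second after the job is handed in: Gate shut (under 0.08 rad) with the ring's bar still in the hook (-6 to +38 mm along x from the nominal gate line, -13 to +16 mm sideways of the mouth's centre); caddy released, at rest, flat on the bench (tilt under 0.06 rad, underside within 6 mm of it) (value of joint gate below 0.08 rad and x of ring_bar in the frame of anchor between -0.081 and -0.037 m and y of ring_bar in the frame of anchor between -0.013 and 0.016 m and angle between caddy's own z axis and vertical below 0.06 rad and height (world z) of caddy below 0.006 m and linear speed of caddy below 0.02 m/s); the robot touches nothing.
It fails at once if the caddy presses on the anchor or its hook with more than 20 N (contact force between caddy and anchor above 20 N).
It fails at once if the caddy is tipped by more than 0.4 rad (angle between caddy's own z axis and vertical above 0.4 rad).
It fails at once if a bystander (mug, bowl, sanding block or brush) is moved by more than 30 mm (distance of any of mug, bowl, sanding_block, dust_brush from where it was at the start of the episode above 0.03 m).
It also fails if it takes over 64 s, if anything falls off the work surface, if the arm or the gripper's body presses on something with over 40 N, if the wrist force passes 120 N, or if a joint passes its speed limit or range.

ROBOT

A 6-joint arm with a two-finger parallel gripper is mounted at the origin on the work surface. World frame = base frame: x ahead of the robot, y to its left, z up, the work surface at z = 0. Lengths are in m, angles in rad, forces in N, time in s.
With the tool pointing down it reaches from about 0.25 to 0.725 m from the base axis. Payload 4 kg.
Tool frame: the origin (TCP) lies on the centre line of the jaws, within the pads' length; the fingertips stand arm.finger_overhang ahead of it and the grasp point (between the pads) is the TCP (arm.finger_overhang is the distance from the TCP to the fingertips, in m); z points along the fingers, y is the line along which they close (so a half turn about z gives the same grasp; the last joint's range is limited). The gripper opens to 85 mm and grips with 20 to 120 N. Pads are 22 mm wide; open, the fingers measure 114 mm over their backs; the gripper's body (76 mm by 85 mm) begins 54 mm behind the grasp point. The pads swing forward as they close: fully open they stand 13 mm farther back than shut.
Start: joints at [-1.312, 0.241, 0.005, 1.335, 0, 1.571], TCP at [0.128, -0.483, 0.25] pointing down, gripper open.
Joint ranges: [-2.72, 2.72], [-1.05, 1.87], [-1.09, 1.28], [-1.99, 2.15], [-1.42, 1.44], [-3.14, 3.14]. Speed limits (rad/s): [2.79, 2.79, 3.14, 3.14, 3.14, 3.14].

INTERFACE

Orientations are given as a rotation vector (axis times angle).
In Python, from station import arm gives the robot as it stands.
- The arm moves only by the tool move_arm, never from a script. Its argument "increments" is a list of rows, each an object with "travel": the shift along the tool's x, y, z in units of 30 mm (1.0 is 30 mm), a list of three; "rot": the turn, a rotation vector about the tool's x, y, z in degrees, a list of three; "claw": the opening, from 0 (shut) to 1 (fully open). A call has 1 to 5 rows; each row shifts and turns the commanded pose from where the row before left it, along the tool's axes as they then stand; what a row does not reach is not made up. A row lasts 1/10 s, in which the tool goes at most 50 mm and 8.59 degrees, less where a joint would pass 70% of its speed; a pose out of reach is approached as far as the arm can. A call is refused whole if a number of a shift passes 1 or a number of a turn 8.59, either way. A call with a gripper value outside its range is refused whole. The fingers move at their own pace and stop on an object; "force" is the grip in N (left out, the last holds). Time passes only in rows, so rows that do not move let the fingers close. It gives the time, the measured TCP pose, the force, the opening and the grip force at its end, in the units of the state.
- arm.observe(): the state, without advancing time (a new reading comes with each control period).
- arm.snapshot(name): name is "scene" or "top" or "wrist"; returns a dict with "image" (400x640x3 uint8, red, green, blue), "z_map" (400x640 float32, m along the optical axis (not along the pixel's ray), 0 where there is no reading), "mtx" (3x3 intrinsics, pixels), "origin" and "orientation" of the camera in the world. Camera axes: x right, y up, looking along -z (the intrinsics and any distortion apply to the point x, -y, -z); pixel columns grow to the right and rows downward; lengths in m; the calibration is good to about 2 mm. A picture is of the moment at which its call begins.
- arm.job_done(): hands the job in; it is judged then, once.
The state is a dict: "time": time; "q": joint angles; "joint_vel": joint speeds; "joint_efforts": joint torques, N m; "eef_pos": TCP position; "orientation": TCP orientation; "ft_force": force on the tool from outside, world axes, zero at the start; "wrist_torque": the same for the moment, N m; "finger_gap": finger opening in m; "grasp_force": force on a finger pad.
Only numpy, scipy, OpenCV 4.12 (cv2) and the standard library are available. Lean on these libraries where they do the work, as an engineer would, in place of code of your own. Each camera call takes 0.05 s, during which the arm holds its last target. There are 200 camera calls.

## Working session

There is one attempt and no reset: what is moved stays moved. The work goes in short steps, Python scripts to look and compute and a tool call to move; the robot and the scene stay as the last step left them, time stands still between calls to the robot, and variables do not carry over. Pictures are saved under pics/ and viewed, at most 10 in all, crops included, and the job is handed in when it is done.

Besides the shell and the picture viewer there is one more tool, called as name([rows], argument=value, ...), one row to a line, values as JSON. move_arm: Moves the arm, as the interface text tells. Its arguments: {"type":"object","properties":{"increments":{"type":"array"},"force":{"type":"number"}},"required":["increments"]}

```bash
mkdir -p pics
cat > h.py <<'E'
import numpy as np, cv2
from station import arm
def snap(n,f):
    s=arm.snapshot(n); cv2.imwrite('pics/'+f+'.png',s['image'][:,:,::-1]); np.savez('pics/'+f+'.npz',**s); return s
def R(s):
    o=np.array(s['orientation'],float)
    return o if o.shape==(3,3) else cv2.Rodrigues(o)[0]
def pts(s):
    z=s['z_map']; v,u=np.mgrid[:400,:640]; K=s['mtx']
    c=np.stack([(u-K[0,2])/K[0,0]*z,-(v-K[1,2])/K[1,1]*z,-z],-1)
    return c@R(s).T+s['origin']
E
python3 - <<'E'
from h import *
for n in('scene','top'):
    s=snap(n,n); print(n,s['mtx'].tolist(),s['origin'],s['orientation'],s['z_map'].mean(),[k for k in s])
print(arm.observe(),arm.finger_overhang)
E
```

```text
scene [[482.3891305847837, 0.0, 321.39587221216885], [0.0, 482.3891305847837, 208.23739402189562], [0.0, 0.0, 1.0]] [ 1.0589741  -0.41999651  1.00313283] [0.57728195 0.24275288 0.7442832 ] 1.4292796 ['image', 'z_map', 'mtx', 'origin', 'orientation']
top [[457.77706589685755, 0.0, 318.9378237321872], [0.0, 457.77706589685755, 197.6497945128484], [0.0, 0.0, 1.0]] [0.36731232 0.02476314 1.27754219] [ 0.1568985  -0.15756311 -1.54303663] 1.513896 ['image', 'z_map', 'mtx', 'origin', 'orientation']
{'time': 0.1, 'q': array([-1.31198495e+00,  2.41337531e-01,  3.85313780e-03,  1.33518557e+00,
       -2.16076332e-05,  1.57081516e+00]), 'joint_vel': array([-5.64283162e-04, -2.47181975e-03,  2.93534054e-03, -5.38281264e-04,
       -6.09407833e-04, -7.29695072e-05]), 'joint_efforts': array([-5.87865215e-04, -3.73138046e+01,  2.53010648e+01,  1.08780933e-02,
       -8.49022263e-05,  3.43482661e-06]), 'eef_pos': array([ 0.12782499, -0.48283942,  0.24949977]), 'orientation': array([-3.11348916e+00, -4.05137571e-01,  4.13233418e-04]), 'ft_force': array([ 0.30338376, -0.51597841,  0.75083497]), 'wrist_torque': array([ 0.04986635, -0.03131865,  0.01441706]), 'grasp_force': 0.0, 'finger_gap': 0.08533978143893979} 0.019
```

View pics/top.png

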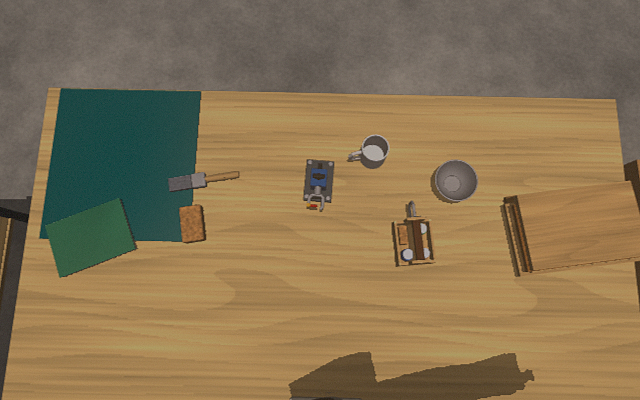

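View pics/scene.png

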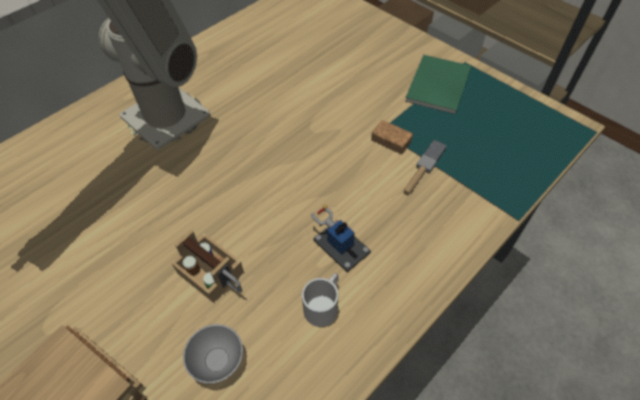

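Top view: the caddy is near (413,243) with its ring at (411,210). The anchor plate is near (318,180) with its hook mouth at (316,205), facing the robot. The mug is at (374,151), the bowl at (456,181), and the block and brush are to the left. The scene view agrees. Next I'll measure in depth and enlarged crops.

Run:
```python
from h import *
T=dict(np.load('pics/top.npz')); S=dict(np.load('pics/scene.npz'))
a=T['image'][145:275,295:445,::-1]
cv2.imwrite('pics/crop.png',cv2.resize(a,None,fx=4.5,fy=4.5,interpolation=cv2.INTER_CUBIC))
PT,PS=pts(T),pts(S)
print('bench z',np.median(PT[300:330,200:280,2]),np.median(PS[100:130,250:300,2]))
def rect(p,n):
    p=p[:,:2].astype(np.float32); print(n,len(p),cv2.minAreaRect(p),p.mean(0))
for n,P in(('top',PT),('scene',PS)):
    c=PT[243,413]; 
    near=lambda c,r:(np.hypot(P[...,0]-c[0],P[...,1]-c[1])<r)
    m=near(c,.09)&(P[...,2]>.08)&(P[...,2]<.13); q=P[m]; rect(q,n+' caddy>80'); print(np.percentile(q[:,2],[5,50,95]))
    m=near(c,.085)&(P[...,2]>.035)&(P[...,2]<.13); rect(P[m],n+' caddy>35')
    c=PT[180,318]
    m=near(c,.08)&(P[...,2]>.006)&(P[...,2]<.02); rect(P[m],n+' plate')
    m=near(c,.05)&(P[...,2]>.058)&(P[...,2]<.1); rect(P[m],n+' block')
for n,(v,u) in dict(mug=(151,374),bowl=(181,456),ring=(210,411),hook=(205,316)).items(): print(n,PT[v,u])
```

```text
bench z -0.0007400845846330384 2.9637235593238387e-05
top caddy>80 524 ((0.5173243880271912, -0.22960276901721954), (0.1472063660621643, 0.04954952746629715), 5.621725082397461) [ 0.50789475 -0.22968361]
[0.08424611 0.09570658 0.09995893]
top caddy>35 1210 ((0.514889121055603, -0.2302146553993225), (0.14222975075244904, 0.10126081109046936), 5.646764278411865) [ 0.5034312 -0.2294336]
top plate 716 ((0.673233687877655, 0.020567215979099274), (0.14376208186149597, 0.13127124309539795), 13.948601722717285) [0.67864907 0.0294295 ]
top block 349 ((0.6582942605018616, 0.032375309616327286), (0.0436398945748806, 0.07648743689060211), 85.07862091064453) [0.6637624  0.03158179]
scene caddy>80 798 ((0.5176984667778015, -0.23042093217372894), (0.14864851534366608, 0.050426363945007324), 5.696203708648682) [ 0.51227635 -0.23223135]
[0.08300462 0.09547963 0.09906716]
scene caddy>35 2057 ((0.514339804649353, -0.23041997849941254), (0.1436379998922348, 0.10151951760053635), 5.942809104919434) [ 0.50920254 -0.23568739]
scene plate 914 ((0.6768215298652649, 0.030354687944054604), (0.08144457638263702, 0.12126100808382034), 87.01074981689453) [0.69085616 0.02012084]
scene block 461 ((0.6574478149414062, 0.03220602497458458), (0.04604222625494003, 0.08212026953697205), 83.70381164550781) [0.6678348  0.02845174]
mug [ 0.7687252  -0.12976021  0.00232915]
bowl [ 0.68349519 -0.3635004   0.00600746]
ring [ 0.59846348 -0.23557871 -0.00516874]
hook [0.59557938 0.03451725 0.05542916]
```

View pics/crop.png

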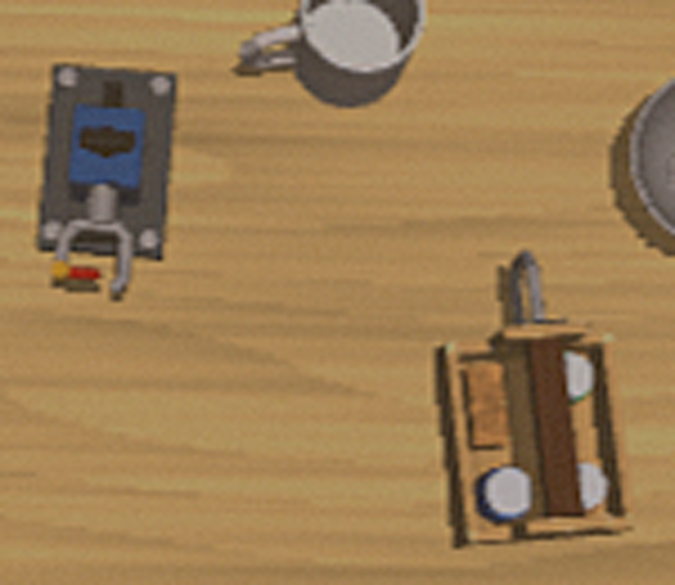

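The crop shows the anchor plate screws at (67,77), (162,86), (52,230) and (149,239), with the gate (red) at (85,273) and the nose tip at (118,292). The handle runs from (548,340) to (563,515), and the ring's outer end is at (523,255).

```bash
cat >> h.py <<'E'
def onz(s,uv,z):
    K=s['mtx']; uv=np.atleast_2d(uv).astype(float)
    d=np.c_[(uv[:,0]-K[0,2])/K[0,0],-(uv[:,1]-K[1,2])/K[1,1],-np.ones(len(uv))]@R(s).T
    return s['origin']+d*((z-s['origin'][2])/d[:,2])[:,None]
E
python3 - <<'E'
from h import *
T=dict(np.load('pics/top.npz')); S=dict(np.load('pics/scene.npz'))
c=lambda l:(np.array(l)+.5)/4.5-.5+[295,145]
p=onz(T,c([(67,77),(162,86),(52,230),(149,239)]),.014)[:,:2]
print('screws',p.tolist(),p.mean(0),[np.degrees(np.arctan2(*(v[::-1]))) for v in(p[0]-p[2],p[1]-p[3])], np.degrees(np.arctan2(*((p[0]-p[1]))))  )
print('gate/nose',onz(T,c([(60,270),(85,273),(118,292)]),.057))
print('ring end',onz(T,c([(523,253)]),.083))
P=pts(T);Q=pts(S)
for n,P,s in(('T',pts(T),T),('S',pts(S),S)):
    I=s['image'].astype(int); dark=I.sum(-1)<230
    m=(np.hypot(P[...,0]-.507,P[...,1]+.23)<.075)&(P[...,2]>.085)&(P[...,2]<.105)
    for k,mm in(('all',m),('dark',m&dark)):
        q=P[mm].astype(np.float32); print(n,k,len(q),cv2.minAreaRect(q[:,:2]),q.mean(0))
        l=cv2.fitLine(q[:,:2],cv2.DIST_HUBER,0,.001,.001).ravel(); print('   yaw',np.degrees(np.arctan(l[1]/l[0])),l[2:])
    for lo,hi in((.005,.02),):
        m=(np.abs(P[...,0]-.677)<.08)&(np.abs(P[...,1]-.029)<.06)&(P[...,2]>lo)&(P[...,2]<hi)&(P[...,0]>.0)
        m=cv2.morphologyEx(m.astype(np.uint8),cv2.MORPH_OPEN,np.ones((3,3)))>0
        q=P[m].astype(np.float32); r=cv2.minAreaRect(q[:,:2]); print(n,'plate',r,cv2.boxPoints(r).tolist())
E
```

```text
screws [[0.728874812468467, 0.05636036682291461], [0.7243078116670452, -0.004155810977795729], [0.6292953228841174, 0.06317560783036263], [0.6249017307820472, 0.002318743397825517]] [0.67684492 0.02942473] [np.float64(-3.915229640809827), np.float64(-3.7265466640795863)] 4.315784726517777
gate/nose [[0.59587095 0.05637338 0.057     ]
 [0.59436869 0.04126436 0.057     ]
 [0.58319178 0.02113945 0.057     ]]
ring end [[ 0.60733489 -0.21769323  0.083     ]]Traceback (most recent call last):
  File "<stdin>", line 13, in <module>
cv2.error: OpenCV(4.12.0) /io/opencv/modules/imgproc/src/convhull.cpp:143: error: (-215:Assertion failed) total >= 0 && (depth == CV_32F || depth == CV_32S) in function 'convexHull'
```

move_arm([
  {"travel":[0,0,0],"rot":[0,0,4.6],"claw":1},
  {"travel":[0,0,0],"rot":[0,0,4.6],"claw":1},
  {"travel":[0.95,-0.51,0],"rot":[0,0,0],"claw":1},
  {"travel":[0.95,-0.51,0],"rot":[0,0,0],"claw":1},
  {"travel":[0.95,-0.51,0],"rot":[0,0,0],"claw":1},
])

```text
time: 0.6
eef_pos: [0.209, -0.4285, 0.2497]
orientation: [-3.137, -0.152, 0.001]
ft_force: [0.6, -0.6, 0.2]
finger_gap: 0.0852
grasp_force: 0.0
```

move_arm([
  {"travel":[0.95,-0.51,0],"rot":[0,0,0],"claw":1},
  {"travel":[0.95,-0.51,0],"rot":[0,0,0],"claw":1},
  {"travel":[0.95,-0.51,0],"rot":[0,0,0],"claw":1},
  {"travel":[0.95,-0.51,0],"rot":[0,0,0],"claw":1},
  {"travel":[0.95,-0.51,0],"rot":[0,0,0],"claw":1},
])

```text
time: 1.1
eef_pos: [0.3436, -0.3381, 0.2499]
orientation: [-3.137, -0.154, 0.001]
ft_force: [-0.2, -0.3, -0.2]
finger_gap: 0.0854
grasp_force: 0.0
```

move_arm([
  {"travel":[0.95,-0.51,0],"rot":[0,0,0],"claw":1},
  {"travel":[0.95,-0.51,0],"rot":[0,0,0],"claw":1},
  {"travel":[0.95,-0.51,0],"rot":[0,0,0],"claw":1},
  {"travel":[0,0,0],"rot":[0,0,0],"claw":1},
])

```text
time: 1.5
eef_pos: [0.4259, -0.283, 0.2496]
orientation: [-3.136, -0.162, -0.0]
ft_force: [0.2, -0.3, -0.2]
finger_gap: 0.0856
grasp_force: 0.0
```

Run:
```python
from h import *
s=snap('wrist','w1'); o=arm.observe(); print(o['time'],o['eef_pos'],o['orientation'],s['origin'],s['orientation'],s['mtx'][0])
```

```text
1.55 [ 0.42440338 -0.28383805  0.24954895] [-3.13671306e+00 -1.59615521e-01  1.81654067e-03] [ 0.50901305 -0.27355551  0.37161113] [-0.26799379  0.24419926 -1.45115681] [343.22230904   0.         317.75036895]
```

View pics/w1.png

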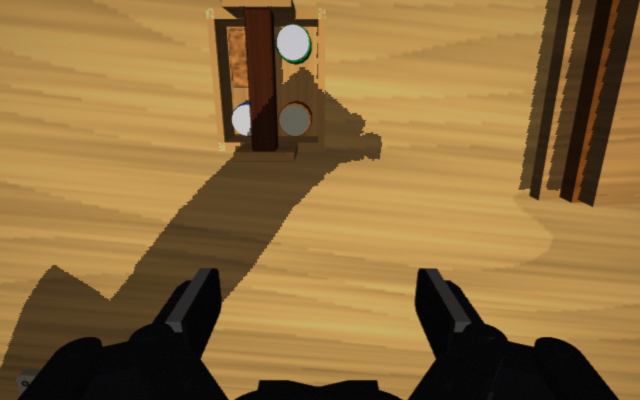

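The wrist view shows the dark handle running from (260,10) at its front end to (263,151) at its rear end.

Run:
```python
from h import *
s=dict(np.load('pics/w1.npz')); P=pts(s)
m=(np.hypot(P[...,0]-.505,P[...,1]+.23)<.075)&(P[...,2]>.088)&(P[...,2]<.103)
g=s['image'].astype(int); m2=m&(g.sum(-1)<200)
for mm in(m,m2):
    q=P[mm].astype(np.float32); print(len(q),q.mean(0)); r=cv2.minAreaRect(np.ascontiguousarray(q[:,:2])); print(r,np.percentile(q[:,2],[5,50,95]))
p=onz(s,[(263.5,151),(259.5,10)],.096)[:,:2]; d=p[1]-p[0]; print(p,p.mean(0),np.linalg.norm(d),np.degrees(np.arctan2(d[1],d[0])))
T=dict(np.load('pics/top.npz')); c=lambda l:(np.array(l)+.5)/4.5-.5+[295,145]
p=onz(T,c([(562,516),(548,338)]),.096)[:,:2]; d=p[1]-p[0]; print('top',p,p.mean(0),np.linalg.norm(d),np.degrees(np.arctan2(d[1],d[0])))
```

```text
5131 [ 0.5048529  -0.22950336  0.09464172]
((0.5015552639961243, -0.22928833961486816), (0.1166338101029396, 0.05017562583088875), 5.900940418243408) [0.09247316 0.09462797 0.09690292]
4584 [ 0.49942672 -0.23025617  0.09446622]
((0.5013625621795654, -0.22930468618869781), (0.11624471843242645, 0.0501759871840477), 5.9047627449035645) [0.09235827 0.09452152 0.09663623]
[[ 0.45213234 -0.23483432]
 [ 0.55316737 -0.22657131]] [ 0.50264985 -0.23070282] 0.10137235820223661 4.675446471059797
top [[ 0.45233882 -0.23450794]
 [ 0.55477641 -0.22864236]] [ 0.50355761 -0.23157515] 0.10260538221315262 3.277179868158617
```

move_arm([
  {"travel":[0.92,-0.51,0],"rot":[0,0,0],"claw":1},
  {"travel":[0.92,-0.51,0],"rot":[0,0,0],"claw":1},
  {"travel":[0.91,-0.52,0],"rot":[0,0,0],"claw":1},
  {"travel":[0,0,1],"rot":[0,0,0],"claw":1},
  {"travel":[0,0,1],"rot":[0,0,0],"claw":1},
])

```text
time: 2.05
eef_pos: [0.5016, -0.2314, 0.1901]
orientation: [3.136, 0.155, 0.003]
ft_force: [0.3, -0.2, -0.4]
finger_gap: 0.0854
grasp_force: 0.0
```

move_arm([
  {"travel":[0,0,1],"rot":[0,0,0],"claw":1},
  {"travel":[0,0,0.5],"rot":[0,0,0],"claw":1},
  {"travel":[0,0,0],"rot":[0,0,0],"claw":1},
  {"travel":[0,0,0],"rot":[0,0,0],"claw":1},
])

```text
time: 2.45
eef_pos: [0.5005, -0.2317, 0.1455]
orientation: [-3.138, -0.152, 0.001]
ft_force: [-0.1, 0.3, 0.3]
finger_gap: 0.0854
grasp_force: 0.0
```

Run:
```python
from h import *
s=snap('wrist','w2'); o=arm.observe(); print(o['eef_pos'],o['orientation'])
```

```text
[ 0.50115131 -0.23184096  0.14628648] [3.13714838e+00 1.52744832e-01 1.67253827e-03]
```

View pics/w2.png

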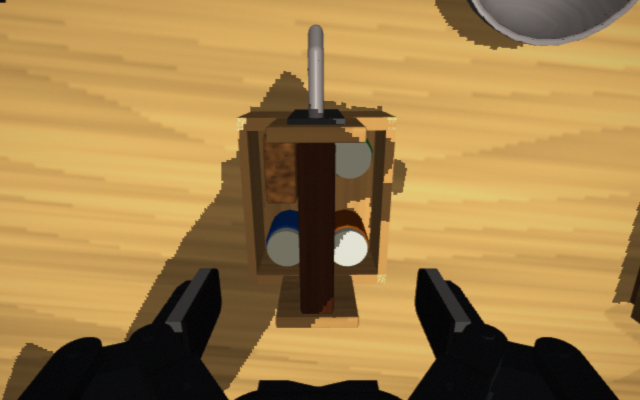

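The wrist view shows the handle centred between the fingers (x≈317 vs 320), and the ring at (316,30–110) is straight ahead. I'll go down and grip.

move_arm([
  {"travel":[0.03,-0.06,0.7],"rot":[0,0,0],"claw":1},
  {"travel":[0,0,0.7],"rot":[0,0,0],"claw":1},
  {"travel":[0,0,0.6],"rot":[0,0,0],"claw":1},
  {"travel":[0,0,0],"rot":[0,0,0],"claw":1},
  {"travel":[0,0,0],"rot":[0,0,0],"claw":0.5},
], force=60)

```text
time: 3.0
eef_pos: [0.5024, -0.2297, 0.0866]
orientation: [3.137, 0.154, 0.002]
ft_force: [0.4, 0.1, 1.5]
finger_gap: 0.0732
grasp_force: 0.0
```

move_arm([
  {"travel":[0,0,0],"rot":[0,0,0],"claw":0},
  {"travel":[0,0,0],"rot":[0,0,0],"claw":0},
  {"travel":[0,0,0],"rot":[0,0,0],"claw":0},
  {"travel":[0,0,0],"rot":[0,0,0],"claw":0},
  {"travel":[0,0,0],"rot":[0,0,0],"claw":0},
])

```text
time: 3.5
eef_pos: [0.5023, -0.23, 0.0861]
orientation: [3.136, 0.153, 0.002]
ft_force: [-0.8, -2.8, 3.1]
finger_gap: 0.0193
grasp_force: 62.4
```

move_arm([
  {"travel":[0,0,-0.25],"rot":[0,0,0],"claw":0},
  {"travel":[-0.3,0,-0.25],"rot":[0,0,0],"claw":0},
  {"travel":[-0.3,0,0],"rot":[0,0,3.2],"claw":0},
  {"travel":[-0.3,0,0],"rot":[0,0,3.2],"claw":0},
  {"travel":[-0.3,0,0],"rot":[0,0,3.2],"claw":0},
])

```text
time: 4.0
eef_pos: [0.4637, -0.2304, 0.0996]
orientation: [-3.138, 0.112, 0.005]
ft_force: [-0.8, 0.3, -7.3]
finger_gap: 0.0189
grasp_force: 61.0
```

move_arm([
  {"travel":[-0.3,-0.5,0],"rot":[0,0,0],"claw":0},
  {"travel":[-0.3,-0.9,0],"rot":[0,0,0],"claw":0},
  {"travel":[-0.3,-0.9,0],"rot":[0,0,0],"claw":0},
  {"travel":[-0.3,-0.9,0],"rot":[0,0,0],"claw":0},
  {"travel":[0,-0.9,0],"rot":[0,0,0],"claw":0},
])

```text
time: 4.5
eef_pos: [0.4348, -0.1045, 0.0995]
orientation: [-3.138, 0.11, 0.008]
ft_force: [0.5, -0.3, -6.1]
finger_gap: 0.019
grasp_force: 60.9
```

move_arm([
  {"travel":[0,-0.9,0],"rot":[0,0,0],"claw":0},
  {"travel":[0,-0.9,0],"rot":[0,0,0],"claw":0},
  {"travel":[0,-0.9,0],"rot":[0,0,0],"claw":0},
  {"travel":[0,-0.9,0],"rot":[0,0,0],"claw":0},
  {"travel":[0,0,0],"rot":[0,0,0],"claw":0},
])

```text
time: 5.0
eef_pos: [0.4438, -0.0159, 0.1001]
orientation: [-3.126, 0.069, 0.002]
ft_force: [-0.3, -1.8, -7.4]
finger_gap: 0.0191
grasp_force: 60.9
```

move_arm([
  {"travel":[0,0,0],"rot":[0,0,0],"claw":0},
  {"travel":[0,0,0],"rot":[0,0,0],"claw":0},
  {"travel":[0,0,0],"rot":[0,0,0],"claw":0},
])

```text
time: 5.3
eef_pos: [0.4447, -0.0177, 0.1003]
orientation: [-3.126, 0.075, 0.0]
ft_force: [-0.1, -0.8, -7.1]
finger_gap: 0.0191
grasp_force: 60.9
```

Run:
```python
from h import *
s=snap('wrist','w3'); o=arm.observe(); print(o['time'],o['eef_pos'],o['orientation'],o['ft_force'],o['wrist_torque'],np.degrees(2*np.arctan2(o['orientation'][1],o['orientation'][0])))
```

```text
5.35 [ 0.44472665 -0.01766901  0.10031901] [-3.12620532e+00  7.49703565e-02  3.83804699e-05] [-0.20314733  0.24751312 -7.9630856 ] [0.00143229 0.00128295 0.01847467] 357.2524761377108
```

View pics/w3.png

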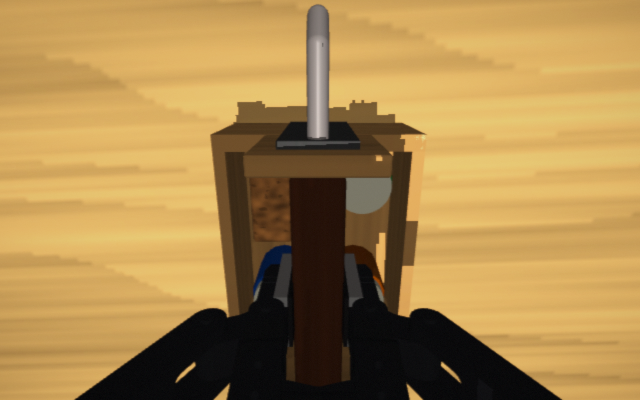

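The wrist view shows the caddy level and centred in the grip, with the ring's end at (317,10). The last rows fell short (y=-0.018, yaw -2.75°), so I'll check the joints.

Run:
```python
from h import *
o=arm.observe(); print(o['q'].round(3),o['joint_vel'].round(3),o['joint_efforts'].round(2))
a=np.radians(-4); print([o['eef_pos'],])
g=np.array([.6768-.230*np.cos(a),.0294-.230*np.sin(a)]); print(g,np.linalg.norm(o['eef_pos'][:2]))
```

```text
[-0.049  0.264 -0.386  0.921  0.014  3.141] [ 0.005  0.002 -0.001  0.001  0.001  0.   ] [  0.06 -37.18  23.13  -0.     0.08  -0.  ]
[array([ 0.44472665, -0.01766901,  0.10031901])]
[0.44736027 0.04544399] 0.4450775049321947
```

move_arm([
  {"travel":[0,-0.5,0],"rot":[0,0,0.6],"claw":0},
  {"travel":[0,-0.5,0],"rot":[0,0,0.6],"claw":0},
  {"travel":[0,0,0],"rot":[0,0,0],"claw":0},
  {"travel":[0,0,0],"rot":[0,0,0],"claw":0},
])

```text
time: 5.75
eef_pos: [0.4453, -0.009, 0.101]
orientation: [-3.109, 0.062, -0.0]
ft_force: [0.3, -0.1, -7.7]
finger_gap: 0.0192
grasp_force: 60.9
```

Run:
```python
from h import *
o=arm.observe(); print(o['q'].round(3),o['eef_pos'],o['orientation'])
```

```text
[-0.041  0.264 -0.385  0.923  0.032  3.141] [ 0.44527574 -0.00899385  0.1009578 ] [-3.10890449e+00  6.17024104e-02 -7.57984144e-06]
```

Joint 6 is at its 3.14 limit. I have to set the caddy down and regrip it with the tool turned half a turn, so first I'll level it and put it on the bench.

```bash
cat >> h.py <<'E'
from scipy.spatial.transform import Rotation as Ro
def go(p,yaw):
    "increments in tool axes (units, deg): travel given in the present axes"
    o=arm.observe(); A=Ro.from_rotvec(o['orientation'])
    B=Ro.from_euler('z',yaw,degrees=True)*Ro.from_euler('x',180,degrees=True)
    print(o['time'],'pos',o['eef_pos'].round(4),'yaw',np.degrees(np.arctan2(*A.as_matrix()[[1,0],0])).round(2),'F',o['ft_force'].round(1),'q6',o['q'][5].round(3))
    d=np.array(p)-o['eef_pos']
    print(' travel now',(A.inv().apply(d)/.03).round(3),'travel final axes',(B.inv().apply(d)/.03).round(3),'rot',(A.inv()*B).as_rotvec(degrees=True).round(2))
E
python3 -c "
from h import *
go([.4447,-.03,.0885],-2.5)"
```

```text
5.75 pos [ 0.4453 -0.009   0.101 ] yaw -2.27 F [ 0.3 -0.1 -7.7] q6 3.141
 travel now [0.009 0.713 0.393] travel final axes [0.011 0.7   0.415] rot [-1.84  0.04  0.23]
```

move_arm([
  {"travel":[0,0.4,0],"rot":[-0.9,0,0],"claw":0},
  {"travel":[0,0.3,0],"rot":[-0.9,0,0],"claw":0},
  {"travel":[0,0,0.2],"rot":[0,0,0],"claw":0},
  {"travel":[0,0,0.2],"rot":[0,0,0],"claw":0},
  {"travel":[0,0,0],"rot":[0,0,0],"claw":0},
])

```text
time: 6.25
eef_pos: [0.4433, -0.0299, 0.0872]
orientation: [-3.14, 0.063, 0.005]
ft_force: [-0.6, 0.1, -6.2]
finger_gap: 0.0192
grasp_force: 60.8
```

```bash
python3 -c "
from h import *
go([.4447,-.03,.0865],-2.5)"
```

```text
6.25 pos [ 0.4433 -0.0299  0.0872] yaw -2.29 F [-0.6  0.1 -6.2] q6 3.114
 travel now [0.048 0.002 0.022] travel final axes [0.048 0.002 0.023] rot [-0.07  0.19  0.21]
```

move_arm([
  {"travel":[0,0,0.04],"rot":[0,0,0],"claw":0},
  {"travel":[0,0,0],"rot":[0,0,0],"claw":0.4},
  {"travel":[0,0,0],"rot":[0,0,0],"claw":1},
  {"travel":[0,0,0],"rot":[0,0,0],"claw":1},
  {"travel":[0,0,0],"rot":[0,0,0],"claw":1},
])

```text
time: 6.75
eef_pos: [0.4452, -0.03, 0.088]
orientation: [-3.14, 0.062, -0.002]
ft_force: [-1.0, -0.3, -0.4]
finger_gap: 0.0759
grasp_force: 0.0
```

move_arm([
  {"travel":[0,0,0],"rot":[0,0,0],"claw":1},
  {"travel":[0,0,-0.8],"rot":[0,0,0],"claw":1},
  {"travel":[0,0,-1],"rot":[0,0,0],"claw":1},
  {"travel":[0,0,-1],"rot":[0,0,0],"claw":1},
  {"travel":[0,0,-1],"rot":[0,0,-8],"claw":1},
])

```text
time: 7.25
eef_pos: [0.4443, -0.0301, 0.2025]
orientation: [-3.137, -0.162, 0.001]
ft_force: [-0.1, 0.6, -0.2]
finger_gap: 0.0855
grasp_force: 0.0
```

move_arm([
  {"travel":[0,0,0],"rot":[0,0,-8.59],"claw":1},
  {"travel":[0,0,0],"rot":[0,0,-8.59],"claw":1},
  {"travel":[0,0,0],"rot":[0,0,-8.59],"claw":1},
  {"travel":[0,0,0],"rot":[0,0,-8.59],"claw":1},
  {"travel":[0,0,0],"rot":[0,0,-8.59],"claw":1},
])

```text
time: 7.75
eef_pos: [0.4445, -0.0301, 0.2014]
orientation: [-2.858, -1.303, -0.0]
ft_force: [-0.4, -0.0, -0.6]
finger_gap: 0.085
grasp_force: 0.0
```

move_arm([
  {"travel":[0,0,0],"rot":[0,0,-8.59],"claw":1},
  {"travel":[0,0,0],"rot":[0,0,-8.59],"claw":1},
  {"travel":[0,0,0],"rot":[0,0,-8.59],"claw":1},
  {"travel":[0,0,0],"rot":[0,0,-8.59],"claw":1},
  {"travel":[0,0,0],"rot":[0,0,-8.59],"claw":1},
])

```text
time: 8.25
eef_pos: [0.4445, -0.0301, 0.2013]
orientation: [-2.182, -2.259, -0.001]
ft_force: [-0.7, 0.5, -0.2]
finger_gap: 0.0853
grasp_force: 0.0
```

move_arm([
  {"travel":[0,0,0],"rot":[0,0,-8.59],"claw":1},
  {"travel":[0,0,0],"rot":[0,0,-8.59],"claw":1},
  {"travel":[0,0,0],"rot":[0,0,-8.59],"claw":1},
  {"travel":[0,0,0],"rot":[0,0,-8.59],"claw":1},
  {"travel":[0,0,0],"rot":[0,0,-8.59],"claw":1},
])

```text
time: 8.75
eef_pos: [0.4445, -0.0301, 0.2013]
orientation: [-1.204, -2.901, -0.001]
ft_force: [0.1, 0.1, 0.8]
finger_gap: 0.0855
grasp_force: 0.0
```

move_arm([
  {"travel":[0,0,0],"rot":[0,0,-8.59],"claw":1},
  {"travel":[0,0,0],"rot":[0,0,-8.59],"claw":1},
  {"travel":[0,0,0],"rot":[0,0,-8.59],"claw":1},
  {"travel":[0,0,0],"rot":[0,0,-8.59],"claw":1},
  {"travel":[0,0,0],"rot":[0,0,0],"claw":1},
])

```text
time: 9.25
eef_pos: [0.4445, -0.0301, 0.2013]
orientation: [-0.304, -3.126, -0.001]
ft_force: [-0.0, 0.4, 0.1]
finger_gap: 0.0852
grasp_force: 0.0
```

Run:
```python
from h import *
s=snap('top','t2'); snap('scene','s2')
a=s['image'][145:275,265:415,::-1]
cv2.imwrite('pics/t2c.png',cv2.resize(a,None,fx=4.5,fy=4.5,interpolation=cv2.INTER_CUBIC))
go([.4433,-.0299,.0865],-2.3+180)
```

```text
9.35 pos [ 0.4445 -0.0301  0.2013] yaw 168.75 F [ 1.1 -0.7 -0.2] q6 0.128
 travel now [ 0.037 -0.006  3.826] travel final axes [0.04  0.004 3.826] rot [ 0.05 -0.03 -8.95]
```

View pics/t2c.png

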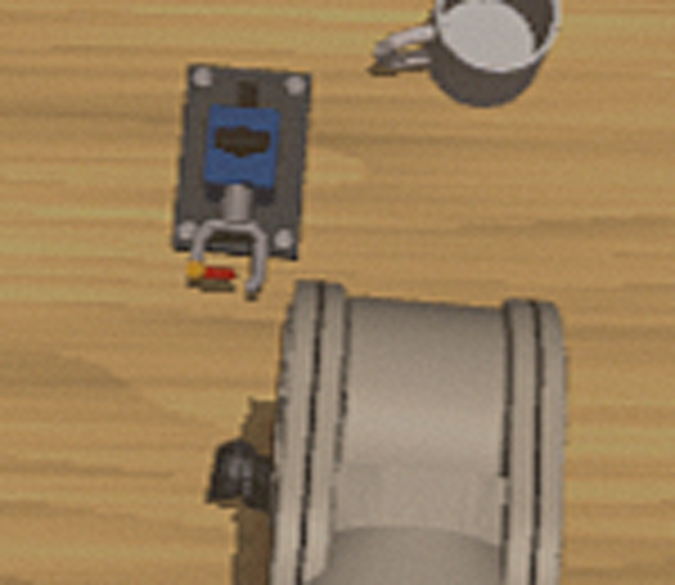

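The crop shows the arm hiding the caddy; the anchor is unchanged, with its gate at (215,272) and nose tip at (250,292). I'll regrip.

move_arm([
  {"travel":[0,0,0],"rot":[0,0,-4.5],"claw":1},
  {"travel":[0,0,0],"rot":[0,0,-4.45],"claw":1},
  {"travel":[0,0,1],"rot":[0,0,0],"claw":1},
  {"travel":[0,0,0.8],"rot":[0,0,0],"claw":1},
  {"travel":[0,0,0.8],"rot":[0,0,0],"claw":1},
])

```text
time: 9.85
eef_pos: [0.4445, -0.03, 0.1226]
orientation: [0.062, 3.141, 0.001]
ft_force: [-0.0, 0.8, -0.4]
finger_gap: 0.0856
grasp_force: 0.0
```

move_arm([
  {"travel":[0,0,0.7],"rot":[0,0,0],"claw":1},
  {"travel":[0,0,0.5],"rot":[0,0,0],"claw":1},
  {"travel":[0,0,0],"rot":[0,0,0],"claw":1},
  {"travel":[0,0,0],"rot":[0,0,0],"claw":0.4},
  {"travel":[0,0,0],"rot":[0,0,0],"claw":0},
])

```text
time: 10.35
eef_pos: [0.4453, -0.03, 0.0882]
orientation: [0.059, 3.14, 0.001]
ft_force: [-0.3, -0.4, -0.5]
finger_gap: 0.0592
grasp_force: 0.0
```

move_arm([
  {"travel":[0,0,0],"rot":[0,0,0],"claw":0},
  {"travel":[0,0,0],"rot":[0,0,0],"claw":0},
  {"travel":[0,0,0],"rot":[0,0,0],"claw":0},
  {"travel":[0,0,0],"rot":[0,0,0],"claw":0},
])

```text
time: 10.75
eef_pos: [0.445, -0.0302, 0.088]
orientation: [0.059, 3.14, 0.0]
ft_force: [-1.2, -0.8, 5.9]
finger_gap: 0.019
grasp_force: 60.4
```

```bash
python3 -c "
from h import *
go([.4325,.0465,.0905],176)"
```

```text
10.75 pos [ 0.445  -0.0302  0.088 ] yaw 177.86 F [-1.2 -0.8  5.9] q6 -0.031
 travel now [ 0.51   2.539 -0.083] travel final axes [ 0.593  2.521 -0.083] rot [0.02 0.05 1.86]
```

move_arm([
  {"travel":[0,0,-0.15],"rot":[0,0,0],"claw":0},
  {"travel":[0.3,0,0],"rot":[0,0,0.9],"claw":0},
  {"travel":[0.3,0.5,0],"rot":[0,0,0.95],"claw":0},
  {"travel":[0,0.7,0],"rot":[0,0,0],"claw":0},
  {"travel":[0,0.7,0],"rot":[0,0,0],"claw":0},
])

```text
time: 11.25
eef_pos: [0.4276, 0.028, 0.0906]
orientation: [-0.111, -3.135, -0.001]
ft_force: [0.8, -0.4, -6.5]
finger_gap: 0.0186
grasp_force: 59.3
```

move_arm([
  {"travel":[0,0.6,0],"rot":[0,0,0],"claw":0},
  {"travel":[0,0,0],"rot":[0,0,0],"claw":0},
  {"travel":[0,0,0],"rot":[0,0,0],"claw":0},
])

```text
time: 11.55
eef_pos: [0.4297, 0.0456, 0.0909]
orientation: [-0.108, -3.136, 0.0]
ft_force: [-0.4, -0.4, -7.4]
finger_gap: 0.0191
grasp_force: 59.7
```

Run:
```python
from h import *
go([.4325,.0465,.0920],176)
s=snap('scene','s3'); t=snap('top','t3'); w=snap('wrist','w4')
a=cv2.resize(s['image'][170:270,255:385,::-1],None,fx=3,fy=3,interpolation=cv2.INTER_CUBIC)
b=cv2.resize(t['image'][150:250,255:385,::-1],None,fx=3,fy=3,interpolation=cv2.INTER_CUBIC)
c=cv2.resize(w['image'][:,:,::-1],(390,244))
cv2.imwrite('pics/m.png',np.vstack([np.hstack([a,b]),np.hstack([c,c*0])]))
```

```text
11.55 pos [0.4297 0.0456 0.0909] yaw 176.07 F [-0.4 -0.4 -7.4] q6 0.174
 travel now [-0.091  0.035 -0.038] travel final axes [-0.091  0.035 -0.038] rot [-0.01 -0.2   0.07]
```

View pics/m.png

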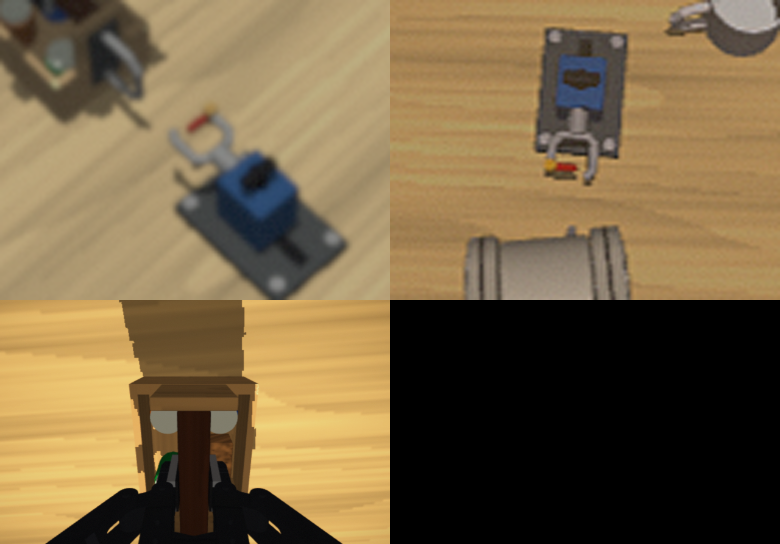

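Mosaic: in the top crop (right) the ring tip is at (571,228), below the hook with the gate at (566,168) and nose tip at (588,180). In the scene crop (left) the plate screws are at (187,203), (278,284) and (345,243), and the ring bar top is near (137,62). The caddy is level. I'll check the sideways alignment by both views.

Run:
```python
from h import *
T=dict(np.load('pics/t3.npz')); S=dict(np.load('pics/s3.npz'))
p=onz(S,np.array([(187,203),(278,284),(345,243)])/3-1/3+[255,170],.014)[:,:2]
print('scene screws',p.tolist(),'ctr',(p[0]+p[2])/2,'yaw',np.degrees(np.arctan2(*(p[1]-p[0])[::-1])))
q=onz(T,np.array([(554-390,36),(617-390,42),(542-390,139),(609-390,144)])/3-1/3+[255,150],.014)[:,:2]
print('top screws ctr',q.mean(0),'yaw',np.degrees(np.arctan2(*((q[0]+q[1]-q[2]-q[3])[::-1]))))
a=np.radians(-4);c=np.array([.6768,.0294])
def loc(w): d=np.atleast_2d(w)[:,:2]-c; return np.c_[d@[np.cos(a),np.sin(a)],d@[-np.sin(a),np.cos(a)]]*1000
print('ring tip top',loc(onz(T,np.array([(571-390,228)])/3-1/3+[255,150],.085)))
for n,s in(('T',T),('S',S)):
    P=pts(s); m=(P[...,2]>.07)&(P[...,2]<.1); L=loc(P.reshape(-1,3)).reshape(400,640,2)
    m&=(L[...,0]>-182)&(L[...,0]<-120)&(abs(L[...,1])<25)
    if m.any(): print(n,m.sum(),'ring y',np.median(L[m][:,1]),'x max',L[m][:,0].max())
    m=(P[...,2]>.045)&(P[...,2]<.075)&(L[...,0]>-115)&(L[...,0]<-50)&(abs(L[...,1])<40)
    for lo in range(-105,-55,5):
        k=m&(L[...,0]>lo)&(L[...,0]<lo+5)
        if k.any(): print('  hook',lo,k.sum(),np.percentile(L[k][:,1],[0,10,90,100]).round(1))
    r=(s['image'][...,0].astype(int)>110)&(s['image'][...,1]<70)&(abs(L[...,0]+80)<30)&(abs(L[...,1])<30)
    v,u=np.nonzero(r)
    if len(u): g=loc(onz(s,np.c_[u,v],.058)); print('  red',len(u),g.min(0),g.mean(0),g.max(0))
```

```text
scene screws [[0.6220790312579441, 0.0031190891830575884], [0.723957105161707, -0.00040630781921918713], [0.7372886008151198, 0.0629543195837386]] ctr [0.67968382 0.0330367 ] yaw -1.98187691951306
top screws ctr [0.67674617 0.03036569] yaw -4.146208199325259
ring tip top [[-142.07448475   -3.68890297]]
T 11 ring y -1.5928347384516754 x max -138.7066704791053
  hook -95 2 [-12.4 -12.1  -9.9  -9.7]
  hook -90 19 [-17.3 -14.7  24.   26.3]
  hook -85 24 [-17.  -14.3  23.7  26.5]
  hook -80 14 [-19.5 -18.4  23.6  26.7]
  hook -75 11 [-19.  -18.7  24.8  25. ]
  hook -70 10 [-18.5 -18.3  22.7  25.5]
  hook -65 13 [-18.  -17.3  25.1  25.9]
  hook -60 17 [-17.5 -14.7  20.7  23.5]
  red 15 [-86.09563912  -0.87049302] [-83.48596799   7.0337243 ] [-79.61047917  15.311414  ]
S 64 ring y -3.3272290489952576 x max -136.67678665938715
  hook -95 4 [-14.9 -14.8  -9.8  -8.9]
  hook -90 13 [-14.7 -13.1  23.4  25.8]
  hook -85 34 [-19.9 -15.4  20.8  26.3]
  hook -80 22 [-19.3 -18.7  22.1  23.6]
  hook -75 12 [-19.8 -16.6  24.8  25.2]
  hook -70 13 [-20.5 -17.7  22.2  23.1]
  hook -65 11 [-19.6 -18.3  21.5  23.2]
  hook -60 17 [-20.3 -18.8  21.4  24.8]
  red 8 [-83.45862432   2.88846101] [-81.7495005   10.46630309] [-79.68967249  15.76640483]
```

move_arm([
  {"travel":[-0.4,0.05,0],"rot":[0,0,0],"claw":0},
  {"travel":[-0.5,0,0],"rot":[0,0,0],"claw":0},
  {"travel":[-0.4,0,0],"rot":[0,0,0],"claw":0},
  {"travel":[0,0,0],"rot":[0,0,0],"claw":0},
  {"travel":[0,0,0],"rot":[0,0,0],"claw":0},
])

```text
time: 12.2
eef_pos: [0.4704, 0.0441, 0.0915]
orientation: [-0.11, -3.138, -0.001]
ft_force: [0.2, -0.5, -6.9]
finger_gap: 0.019
grasp_force: 59.7
```

```bash
cat >> h.py <<'E'
def a_loc():
    o=arm.observe(); a=np.radians(-4); d=o['eef_pos'][:2]-[.6768,.0294]
    y=Ro.from_rotvec(o['orientation']).as_matrix()[:2,0]; 
    b=d-.105*y
    print('bar in anchor mm',round(1000*(b@[np.cos(a),np.sin(a)]),1),round(1000*(b@[-np.sin(a),np.cos(a)]),1),'z',o['eef_pos'][2].round(4),'yaw',np.degrees(np.arctan2(-y[1],-y[0])).round(2),'F',o['ft_force'].round(2),'M',o['wrist_torque'].round(2))
E
python3 -c "
from h import *
a_loc(); s=snap('top','t4'); T=s
P=pts(s); a=np.radians(-4); d=P[...,:2]-[.6768,.0294]; X=d@[np.cos(a),np.sin(a)]*1e3; Y=d@[-np.sin(a),np.cos(a)]*1e3
for n in('top','scene'):
    s=snap(n,n+'5'); P=pts(s); d=P[...,:2]-[.6768,.0294]; X=d@[np.cos(a),np.sin(a)]*1e3; Y=d@[-np.sin(a),np.cos(a)]*1e3
    m=(P[...,2]>.075)&(P[...,2]<.1)&(X>-142)&(X<-95)&(abs(Y)<25); print(n,m.sum(),[(k,int((m&(X>k)&(X<=k+8)).sum()),np.median(Y[m&(X>k)&(X<=k+8)]).round(1)) for k in range(-142,-95,8)],X[m].max())
"
```

```text
bar in anchor mm -101.9 0.2 z 0.0915 yaw -4.02 F [ 0.17 -0.5  -6.91] M [ 0.04  0.1  -0.03]
  return _methods._mean(a, axis=axis, dtype=dtype,
  ret = ret.dtype.type(ret / rcount)
Traceback (most recent call last):
ValueError: zero-size array to reduction operation maximum which has no identity
```

```bash
cat > ry.py <<'E'
from h import *
a=np.radians(-4); a_loc()
s=snap('scene','sy'); P=pts(s); d=P[...,:2]-[.6768,.0294]; X=d@[np.cos(a),np.sin(a)]*1e3; Y=d@[-np.sin(a),np.cos(a)]*1e3
m=(P[...,2]>.075)&(P[...,2]<.1)&(X>-146)&(X<-60)&(abs(Y)<25)
for k in range(-146,-60,8):
    q=m&(X>k)&(X<=k+8)
    if q.any(): print(k,q.sum(),np.percentile(Y[q],[0,50,100]).round(1),np.median(P[q][:,2]).round(4))
h=(P[...,2]>.045)&(P[...,2]<.068)&(X>-85)&(X<-65)&(abs(Y)<40)
print('hook y',np.percentile(Y[h],[2,98]).round(1))
r=(s['image'][...,0].astype(int)>1.8*s['image'][...,1])&(s['image'][...,0]>90)&(abs(X+80)<30)&(abs(Y)<30)
print('red',r.sum(),X[r].round(0),Y[r].round(0))
E
python3 ry.py
```

```text
bar in anchor mm -102.9 0.3 z 0.0913 yaw -3.99 F [-1.02 -1.21 -8.75] M [-0.06 -0.   -0.03]
-146 46 [-17.5  -2.4  22.4] 0.0864
-138 14 [-5.2 -1.5  2.8] 0.0866
-130 9 [-5.4 -3.1  1.9] 0.0867
-122 11 [-5.4 -2.6  1.8] 0.0855
-114 12 [-5.6 -2.3  2. ] 0.0845
-106 10 [-5.  -2.3  1.8] 0.0792
-98 1 [-1.4 -1.4 -1.4] 0.0782
hook y [-19.2  25.2]
red 10 [-83. -82. -84. -82. -80. -85. -82. -81. -83. -80.] [14. 16.  8. 10. 11.  6.  6.  9.  1.  2.]
```

move_arm([
  {"travel":[-0.06,0.02,0],"rot":[0,0,0],"claw":0},
  {"travel":[-0.06,0,0],"rot":[0,0,0],"claw":0},
  {"travel":[-0.06,0,0],"rot":[0,0,0],"claw":0},
  {"travel":[-0.06,0,0],"rot":[0,0,0],"claw":0},
  {"travel":[-0.06,0,0],"rot":[0,0,0],"claw":0},
])

```text
time: 12.85
eef_pos: [0.4796, 0.0445, 0.0918]
orientation: [-0.109, -3.139, -0.001]
ft_force: [1.5, -0.4, -7.6]
finger_gap: 0.0193
grasp_force: 59.7
```

move_arm([
  {"travel":[-0.05,0,0],"rot":[0,0,0],"claw":0},
  {"travel":[-0.05,0,0],"rot":[0,0,0],"claw":0},
  {"travel":[-0.05,0,0],"rot":[0,0,0],"claw":0},
])

```text
time: 13.15
eef_pos: [0.4825, 0.044, 0.0913]
orientation: [-0.109, -3.136, -0.001]
ft_force: [-4.1, 0.1, -5.8]
finger_gap: 0.0189
grasp_force: 59.8
```

```bash
python3 -c "
from h import *
a_loc()"
```

```text
bar in anchor mm -89.9 1.1 z 0.0913 yaw -3.97 F [-4.08  0.09 -5.81] M [ 0.01  0.76 -0.04]
```

move_arm([
  {"travel":[-0.05,0,0],"rot":[0,0,0],"claw":0},
  {"travel":[-0.05,0,0],"rot":[0,0,0],"claw":0},
])

```text
time: 13.35
eef_pos: [0.4857, 0.0437, 0.0913]
orientation: [-0.109, -3.136, -0.001]
ft_force: [-5.2, -0.2, -5.4]
finger_gap: 0.0192
grasp_force: 59.9
```

```bash
python3 -c "
from h import *
a_loc()"
```

```text
bar in anchor mm -86.6 1.0 z 0.0913 yaw -3.98 F [-5.19 -0.15 -5.4 ] M [-0.1   1.06 -0.04]
```

move_arm([
  {"travel":[-0.05,0,0],"rot":[0,0,0],"claw":0},
  {"travel":[-0.05,0,0],"rot":[0,0,0],"claw":0},
])

```text
time: 13.55
eef_pos: [0.4885, 0.0436, 0.0913]
orientation: [-0.109, -3.136, -0.001]
ft_force: [-5.6, -1.0, -5.5]
finger_gap: 0.0188
grasp_force: 59.9
```

move_arm([
  {"travel":[-0.05,0,0],"rot":[0,0,0],"claw":0},
  {"travel":[-0.05,0,0],"rot":[0,0,0],"claw":0},
])

```text
time: 13.75
eef_pos: [0.4906, 0.0433, 0.0908]
orientation: [-0.109, -3.134, -0.0]
ft_force: [-6.6, -0.6, -6.6]
finger_gap: 0.019
grasp_force: 59.8
```

```bash
python3 -c "
from h import *
a_loc()"
```

```text
bar in anchor mm -81.7 0.9 z 0.0908 yaw -3.98 F [-6.58 -0.6  -6.63] M [-0.14  1.6  -0.08]
```

move_arm([
  {"travel":[-0.05,0,0],"rot":[0,0,0],"claw":0},
  {"travel":[-0.05,0,0],"rot":[0,0,0],"claw":0},
])

```text
time: 13.95
eef_pos: [0.4931, 0.0426, 0.0905]
orientation: [-0.11, -3.133, 0.002]
ft_force: [-6.9, -1.8, -7.1]
finger_gap: 0.019
grasp_force: 59.7
```

move_arm([
  {"travel":[-0.05,0,0],"rot":[0,0,0],"claw":0},
  {"travel":[-0.05,0,0],"rot":[0,0,0],"claw":0},
])

```text
time: 14.15
eef_pos: [0.4965, 0.0413, 0.0905]
orientation: [-0.113, -3.134, 0.005]
ft_force: [-5.2, -5.7, -7.3]
finger_gap: 0.0188
grasp_force: 59.9
```

```bash
python3 ry.py
```

```text
bar in anchor mm -75.7 -0.9 z 0.0905 yaw -4.11 F [-5.17 -5.74 -7.29] M [-1.26  1.24 -0.6 ]
-146 30 [-13.8  -6.3   7.9] 0.0967
-138 24 [-13.   -5.3   7.7] 0.0971
-130 36 [-24.9  -2.9  21.8] 0.0981
-122 104 [-24.8  -3.4  22.9] 0.0889
-114 10 [-6.4 -4.5 -1. ] 0.0876
-106 10 [-7.6 -5.  -0.3] 0.085
-98 12 [-7.4 -4.5 -1. ] 0.086
-90 12 [-6.8 -3.9  0.7] 0.0847
-82 13 [-7.5 -5.1 -0.7] 0.0794
-74 3 [-6.3 -4.5 -1.4] 0.0785
hook y [-19.   25.5]
red 12 [-81. -80. -79. -79. -80. -77. -76. -74. -77. -76. -74. -71.] [15. 17. 14. 16. 11. 11.  7.  9.  5.  7.  2.  3.]
```

move_arm([
  {"travel":[-0.05,0.02,0],"rot":[0,0,0],"claw":0},
  {"travel":[-0.04,0.02,0],"rot":[0,0,0],"claw":0},
])

```text
time: 14.4
eef_pos: [0.5034, 0.0443, 0.0922]
orientation: [0.109, 3.137, 0.003]
ft_force: [0.9, -0.7, -7.5]
finger_gap: 0.019
grasp_force: 59.8
```

```bash
python3 ry.py
```

```text
bar in anchor mm -69.0 2.8 z 0.0922 yaw -3.98 F [ 0.89 -0.65 -7.52] M [ 0.02 -0.05  0.05]
-146 16 [-9.4 -6.8  9.8] 0.0977
-138 16 [-9.6 -7.1 11.8] 0.0983
-130 15 [-9.3 -2.2 11. ] 0.0993
-122 41 [-24.5 -11.6  24.7] 0.0918
-114 86 [-22.3  -1.5  24.6] 0.0881
-106 9 [-3.3 -0.4  3.3] 0.0883
-98 10 [-1.6  0.7  4.9] 0.0886
-90 9 [-2.6 -0.5  4.2] 0.089
-82 14 [-1.8  0.9  5.6] 0.0856
-74 16 [-2.4  0.1  3.8] 0.0813
hook y [-19.1  25.3]
red 0 [] []
```

move_arm([
  {"travel":[-0.05,-0.02,0],"rot":[0,0,0],"claw":0},
  {"travel":[-0.05,0,0],"rot":[0,0,0],"claw":0},
  {"travel":[-0.05,0,0],"rot":[0,0,0],"claw":0},
  {"travel":[-0.03,0,0],"rot":[0,0,0],"claw":0},
])

```text
time: 14.85
eef_pos: [0.5073, 0.0432, 0.0918]
orientation: [-0.109, -3.14, -0.001]
ft_force: [0.2, 0.6, -7.3]
finger_gap: 0.0189
grasp_force: 59.8
```

```bash
python3 -c "
from h import *
a_loc()"
```

```text
bar in anchor mm -65.0 2.0 z 0.0918 yaw -3.96 F [ 0.22  0.62 -7.3 ] M [ 0.03 -0.01 -0.03]
```

move_arm([
  {"travel":[-0.03,0,0],"rot":[0,0,0],"claw":0},
  {"travel":[-0.03,0,0],"rot":[0,0,0],"claw":0},
  {"travel":[-0.03,0,0],"rot":[0,0,0],"claw":0},
])

```text
time: 15.15
eef_pos: [0.5097, 0.0429, 0.0917]
orientation: [-0.109, -3.139, -0.001]
ft_force: [0.6, -0.1, -6.7]
finger_gap: 0.019
grasp_force: 59.8
```

```bash
python3 -c "
from h import *
a_loc()"
```

```text
bar in anchor mm -62.6 1.9 z 0.0917 yaw -3.97 F [ 0.55 -0.07 -6.69] M [ 0.02 -0.03  0.03]
```

move_arm([
  {"travel":[-0.03,0,0],"rot":[0,0,0],"claw":0},
  {"travel":[-0.03,0,0],"rot":[0,0,0],"claw":0},
])

```text
time: 15.35
eef_pos: [0.5113, 0.0428, 0.0917]
orientation: [-0.109, -3.138, -0.001]
ft_force: [-2.3, -0.6, -6.6]
finger_gap: 0.0191
grasp_force: 59.8
```

move_arm([
  {"travel":[-0.02,0,0],"rot":[0,0,0],"claw":0},
])

```text
time: 15.45
eef_pos: [0.5113, 0.0428, 0.0915]
orientation: [-0.109, -3.137, -0.001]
ft_force: [-2.3, 0.7, -5.9]
finger_gap: 0.0186
grasp_force: 59.8
```

```bash
python3 -c "
from h import *
a_loc()"
```

```text
bar in anchor mm -61.0 1.9 z 0.0915 yaw -3.97 F [-2.26  0.74 -5.87] M [ 0.01  0.51 -0.02]
```

move_arm([
  {"travel":[-0.03,0,0],"rot":[0,0,0],"claw":0},
  {"travel":[0,0,0],"rot":[0,0,0],"claw":0},
])

```text
time: 15.65
eef_pos: [0.5116, 0.0427, 0.0913]
orientation: [-0.109, -3.136, -0.001]
ft_force: [-4.0, 0.3, -5.8]
finger_gap: 0.0192
grasp_force: 60.0
```

move_arm([
  {"travel":[-0.03,0,0],"rot":[0,0,0],"claw":0},
  {"travel":[0,0,0],"rot":[0,0,0],"claw":0},
])

```text
time: 15.85
eef_pos: [0.5117, 0.0427, 0.0911]
orientation: [-0.108, -3.135, -0.001]
ft_force: [-6.7, 0.2, -4.4]
finger_gap: 0.0189
grasp_force: 60.1
```

move_arm([
  {"travel":[-0.03,0,0],"rot":[0,0,0],"claw":0},
  {"travel":[0,0,0],"rot":[0,0,0],"claw":0},
  {"travel":[0,0,0],"rot":[0,0,0],"claw":0},
])

```text
time: 16.15
eef_pos: [0.5118, 0.0426, 0.0908]
orientation: [-0.108, -3.133, -0.001]
ft_force: [-7.2, 0.4, -5.1]
finger_gap: 0.0188
grasp_force: 60.2
```

```bash
python3 ry.py
```

```text
bar in anchor mm -60.5 1.8 z 0.0908 yaw -3.96 F [-7.24  0.4  -5.06] M [0.12 1.58 0.  ]
-146 27 [-10.2  -3.7   8.7] 0.0978
-138 27 [-10.4  -4.6   9.2] 0.0973
-130 28 [-10.1  -3.2   9.4] 0.0975
-122 20 [-9.9 -1.2 10.1] 0.0971
-114 46 [-25.   -5.4  23.1] 0.0967
-106 100 [-23.6  -1.7  24.7] 0.0882
-98 9 [-3.8 -0.7  5.6] 0.0859
-90 9 [-3.2 -2.   5.4] 0.086
-82 13 [-3.  -0.7  3.9] 0.0868
-74 14 [-3.4 -1.   3.6] 0.084
-66 10 [-3.4 -0.3  4.2] 0.0791
hook y [-19.3  24.9]
red 0 [] []
```

move_arm([
  {"travel":[-0.04,0,0],"rot":[0,0,0],"claw":0},
  {"travel":[0,0,0],"rot":[0,0,0],"claw":0},
  {"travel":[0,0,0],"rot":[0,0,0],"claw":0},
  {"travel":[0,0,0],"rot":[0,0,0],"claw":0},
])

```text
time: 16.6
eef_pos: [0.512, 0.0425, 0.0904]
orientation: [-0.108, -3.131, -0.001]
ft_force: [-9.3, 1.1, -5.4]
finger_gap: 0.0189
grasp_force: 60.2
```

Run:
```python
from h import *
a_loc(); s=snap('scene','s9')
cv2.imwrite('pics/s9c.png',cv2.resize(s['image'][160:270,250:390,::-1],None,fx=5,fy=5,interpolation=cv2.INTER_CUBIC))
```

```text
bar in anchor mm -60.3 1.7 z 0.0904 yaw -3.96 F [-9.34  1.1  -5.35] M [0.12 1.93 0.03]
```

View pics/s9c.png

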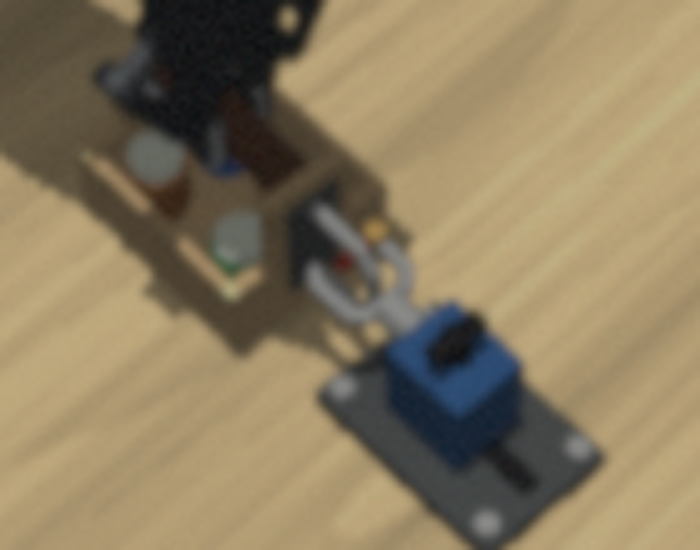

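The crop shows the hook passing through the ring, with the red gate (345,262) shut in line with its hinge (373,230), behind the bar. It was held at 9 N. Now I'll relax the push and set the caddy down.

move_arm([
  {"travel":[0.1,0,0],"rot":[0,0,0],"claw":0},
  {"travel":[0.1,0,0],"rot":[0,0,0],"claw":0},
  {"travel":[0,0,0],"rot":[0,0,0],"claw":0},
])

```text
time: 16.95
eef_pos: [0.511, 0.0429, 0.0922]
orientation: [0.109, 3.138, 0.001]
ft_force: [0.4, -0.3, -7.4]
finger_gap: 0.0188
grasp_force: 59.8
```

```bash
python3 -c "
from h import *
a_loc(); go([.5080,.0428,.0885],176)"
```

```text
bar in anchor mm -61.4 1.9 z 0.0922 yaw -3.98 F [ 0.42 -0.27 -7.45] M [-0.02  0.01 -0.04]
16.95 pos [0.511  0.0429 0.0922] yaw 176.02 F [ 0.4 -0.3 -7.4] q6 0.153
 travel now [ 0.098 -0.011  0.123] travel final axes [ 0.098 -0.011  0.124] rot [0.05 0.11 0.02]
```

move_arm([
  {"travel":[0.05,0,0.04],"rot":[0,0,0],"claw":0},
  {"travel":[0.04,0,0.04],"rot":[0,0,0],"claw":0},
  {"travel":[0,0,0.04],"rot":[0,0,0],"claw":0},
  {"travel":[0,0,0],"rot":[0,0,0],"claw":0},
])

```text
time: 17.35
eef_pos: [0.5075, 0.0431, 0.0882]
orientation: [-0.109, -3.14, -0.001]
ft_force: [0.6, 0.8, -7.0]
finger_gap: 0.0188
grasp_force: 60.0
```

```bash
python3 -c "
from h import *
a_loc()"
```

```text
bar in anchor mm -64.9 1.9 z 0.0882 yaw -3.97 F [ 0.61  0.81 -7.01] M [ 0.02 -0.01  0.03]
```

Still hanging (7 N), so I'll lower a bit more.

move_arm([
  {"travel":[0,0,0.03],"rot":[0,0,0],"claw":0},
  {"travel":[0,0,0.03],"rot":[0,0,0],"claw":0},
  {"travel":[0,0,0],"rot":[0,0,0],"claw":0},
])

```text
time: 17.65
eef_pos: [0.5075, 0.0431, 0.088]
orientation: [0.109, 3.139, 0.001]
ft_force: [-4.7, -1.0, 5.5]
finger_gap: 0.019
grasp_force: 61.7
```

move_arm([
  {"travel":[0,0,-0.02],"rot":[0,0,0],"claw":0},
  {"travel":[0,0,0],"rot":[0,0,0],"claw":0.4},
  {"travel":[0,0,0],"rot":[0,0,0],"claw":1},
  {"travel":[0,0,0],"rot":[0,0,0],"claw":1},
  {"travel":[0,0,0],"rot":[0,0,0],"claw":1},
])

```text
time: 18.15
eef_pos: [0.5078, 0.0431, 0.0871]
orientation: [0.109, 3.139, 0.001]
ft_force: [-0.9, 0.7, -0.2]
finger_gap: 0.0755
grasp_force: 0.0
```

move_arm([
  {"travel":[0,0,0],"rot":[0,0,0],"claw":1},
  {"travel":[0,0,-0.5],"rot":[0,0,0],"claw":1},
  {"travel":[0,0,-1],"rot":[0,0,0],"claw":1},
  {"travel":[0,0,-1],"rot":[0,0,0],"claw":1},
  {"travel":[0,0,-1],"rot":[0,0,0],"claw":1},
])

```text
time: 18.65
eef_pos: [0.5072, 0.043, 0.1929]
orientation: [-0.109, -3.139, -0.001]
ft_force: [0.8, -0.3, -0.1]
finger_gap: 0.0854
grasp_force: 0.0
```

move_arm([
  {"travel":[0.8,0,-1],"rot":[0,0,0],"claw":1},
  {"travel":[1,0,0],"rot":[0,0,0],"claw":1},
  {"travel":[1,0,0],"rot":[0,0,0],"claw":1},
  {"travel":[0,0,0],"rot":[0,0,0],"claw":1},
  {"travel":[0,0,0],"rot":[0,0,0],"claw":1},
])

```text
time: 19.15
eef_pos: [0.4236, 0.0489, 0.2224]
orientation: [0.108, 3.139, 0.002]
ft_force: [0.5, -0.6, 1.0]
finger_gap: 0.0854
grasp_force: 0.0
```

```bash
python3 ry.py
python3 - <<'E'
from h import *
s=snap('scene','s10')
cv2.imwrite('pics/s10c.png',cv2.resize(s['image'][160:270,250:390,::-1],None,fx=5,fy=5,interpolation=cv2.INTER_CUBIC))
E
```

```text
bar in anchor mm -148.9 1.8 z 0.2224 yaw -3.96 F [ 0.52 -0.59  0.96] M [0.03 0.02 0.01]
-146 28 [-10.6  -2.    9.5] 0.0957
-138 28 [-10.1  -4.2   9. ] 0.0948
-130 30 [-10.4  -1.9   9.1] 0.0958
-122 33 [-24.   -3.3  24.2] 0.097
-114 124 [-24.8  -3.3  24.9] 0.0895
-106 16 [-13.4  -1.5   8.7] 0.0852
-98 12 [-3.3 -1.1  2.8] 0.0848
-90 12 [-3.8 -0.6  2.4] 0.0828
-82 9 [-1.8 -0.6  3.3] 0.0848
-74 14 [-3.5 -0.3  4.2] 0.0817
-66 2 [-0.3  0.3  0.9] 0.077
hook y [-19.6  25.4]
red 0 [] []
```

View pics/s10c.png

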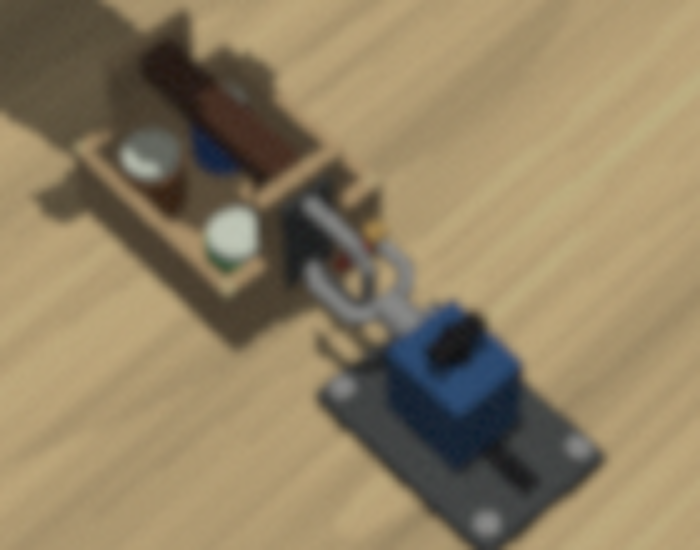

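The caddy is flat on the bench and released, the bar is inside the hook near (375,280), and the gate at (345,260) is shut.

```bash
python3 -c "
from station import arm
print(arm.job_done())"
```

```text
the job is handed in; nothing more can be done
None
```

The caddy is clipped to the anchor with the gate shut behind its ring, pressed home at about 9 N, then released flat on the bench and handed in at about 19 s; handing in returned no verdict.

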